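# Swap the transport bar of a roller bed for its rollers and lock them with the cam lever

## Robot

A 6-joint arm with a two-finger parallel gripper is mounted at the origin on a cart in front of the work surface, level with it; the furniture and walls round the work are solid. World frame = base frame: x ahead of the robot, y to its left, z up, the work surface at z = 0. Lengths are in mm, angles in rad, forces in N, time in s.
With the tool pointing down it reaches from about 300 to 850 mm from the base axis. Payload 5.4 kg.
Tool frame: the origin (TCP) lies at the very end of the fingers, on their centre line; the grasp point (between the pads) lies 19 mm behind it; z points along the fingers, y is the direction in which the jaws open and shut (so a half turn about z gives the same grasp; the last joint's range is limited). The gripper opens to 85 mm and grips with 20 to 120 N. Pads are 22 mm wide; open, the fingers measure 114 mm over their backs; the gripper's body (76 mm by 85 mm) begins 54 mm behind the grasp point. The pads swing forward as they close: fully open they stand 13 mm farther back than shut.
Start: joints at [1.012, 0.158, 1.597, -0, 1.386, -0.21], TCP at [196.527, 540.355, 231.299] pointing down, gripper open.
Joint ranges: [-2.91, 2.91], [-0.94, 2.29], [0.18, 2.7], [-1.29, 4.43], [0.17, 2.64], [-3, 3]. Speed limits (rad/s): [2.57, 2.57, 3.14, 3.14, 3.14, 3.14].

## Interface

Orientations are given as a 3x3 rotation matrix whose columns are the frame's x, y, z axes.
In Python, from station import ctrl gives the robot as it stands. The module is installed in compiled form; this text tells all that it offers.
- The arm moves only by the tool jog_arm, never from a script. Its argument "commands" is a list of rows, each a list of 3 entries, a list of its own where there are three numbers: the shift along the tool's x, y, z in mm, then the turn about the tool's z in rad, then the closure in counts, from 0 (fully open) to 255 (shut). A call has 1 to 20 rows; each row is the pose to reach, as a shift and turn from the pose commanded when the call began, along the tool's axes at that moment; what a row does not reach only later rows make up. A row lasts 1/12 s, in which the tool goes at most 41.7 mm and 7.16 degrees, less where a joint would pass 70% of its speed; a pose out of reach is approached as far as the arm can. A call with a gripper value outside its range is refused whole. The fingers move at their own pace and stop on an object; "newtons" is the grip in N (left out, the last holds). Time passes only in rows, so rows that repeat a pose let the fingers close. It gives the time, the measured TCP pose, the force and the opening at its end, in the units of the state.
- ctrl.state(): the state, without advancing time (a new reading comes with each control period).
- ctrl.get_image(name): name is "scene" or "top"; returns the picture (384x512x3 uint8, red, green, blue); there is no depth.
- ctrl.camera_info(name): a dict with "intrinsics" (3x3 intrinsics, pixels), "pose" (4x4, takes a point from camera to world coordinates). Camera axes: x right, y up, looking along -z (the intrinsics and any distortion apply to the point x, -y, -z); pixel columns grow to the right and rows downward; lengths in mm; the calibration is good to about 2 mm. A picture is of the moment at which its call begins. camera_info takes no time and is no camera call.
- ctrl.hand_in(): hands the job in, once; it reports no verdict.
The state is a dict: "time": time; "joint_positions": joint angles; "dq": joint speeds; "joint_efforts": joint torques, N m; "tcp_pos": TCP position; "tcp_rot": TCP orientation; "contact_force": force on the tool from outside, world axes, zero at the start; "torque": the same for the moment, N m; "gripper_width": opening from 0.0 (shut) to 1.0 (fully open).
Only numpy, scipy, OpenCV 4.12 (cv2) and the standard library are available. Lean on these libraries where they do the work, as an engineer would, in place of code of your own. Each camera call takes 0.05 s, during which the arm holds its last target. There are 200 camera calls.

## Task

Get the roller bed ready for work: flip its cam lever fully open, lift out the square transport bar and lay it flat on the table beside the bed, and lower each of the two or three rollers from the table into a free pair of slots until both axle ends rest on the slot floors. Turn the adjusting nut clockwise until its grip bar lies in line with the brass mark, and only when all that is done swing the lever fully closed so that the keeper hooks lock the axles. Leave the other things on the table where they are.

Things in the scene. Friction and masses are not known exactly. Their poses are not given: they have to be found in the camera images.
- bed: Fixed roller bed: grey base plate 170 x 345 x 8 mm, two upright aluminium cheeks at its x = -55 and +55 mm (8 thick, 192 long, top z = 65 mm; 102 mm clear between), each with three open slots. Origin on the table under the middle slot pair; z up, x along seated axles (away from the robot), y along the row of slots (left). Lever at its left (+y) end, adjusting nut at its right (-y) end.
- slot1 (a point): Right-hand slot pair (bed y = -60 mm): point midway between the cheeks at slot floor height, z = 45 mm, so a seated roller's axis is at z = 50 mm. Axes as the bed's. Slots are 12 mm wide up to z = 57 mm, then flare to 28 mm at the top, z = 65 mm.
- slot2 (a point): The same for the middle slot pair (bed y = 0).
- slot3 (a point): The same for the left-hand slot pair (bed y = +60 mm).
- lever (a joint): Cam lever, turning level about an upright pivot (rad): 0 = closed, pointing along the bed's +x; grows counter-clockwise seen from above, past the bed's +y (1.57) to fully open at 1.9 (stop). Friction holds it (about 3 N at the knob). It slides a keeper strip with three hooks outside the near cheek (bed x = -67 mm): closed, the hooks stand over the slots; open, 24 mm to the left, clear of them.
- lever_knob (a point): Middle of the upright black round knob at the lever's free end, 75 mm from the pivot: 15 mm in diameter, from z = 38 to 74 mm, this point at z = 57 mm. The lever blade under it is 12 mm wide, its top at z = 39 mm.
- lever_pivot (a point): Point on the lever's pivot axis at the height of point lever_knob (bed x = -68, y = +125 mm). The hooks of the keeper strip reach up to z = 67 mm; closed, their underside is at z = 58 mm, just above the axle ends of seated rollers.
- nut (a joint): Adjusting nut, turning about an upright axis on the keeper strip's right end, with which it slides (bed x = -67, y = -165 mm with the lever closed, -141 open) (rad); grows clockwise seen from above (tightening). At 1.40 its grip bar lies along the bed's x, in line with the brass mark on its +x side; starts at 0 to 0.45, range 0 to 1.9. Light friction (0.06 N m) holds it.
- nut_bar (a point): Centre of the nut's grip bar, on the nut's axis at z = 58 mm. The bar is an upright blade 50 mm long (along this point's x axis, which turns with the nut), 10 mm thick (y), from z = 42 to 70 mm; below it is a round hub 26 mm in diameter, z = 28 to 42 mm.
- bar_mid (a point): Centre of the transport bar, which starts locked in the middle slot pair (this point then 50 mm up): a plain aluminium block 20 x 20 mm, 84 mm long, with round steel axle ends 10 mm in diameter, 160 mm long over all, along this point's x. Lying on the table its centre is 10 mm up. About 150 g. Its middle is to be gripped.
- bar_end_a (a point): Point on the transport bar's axis near its +x axle end, 78 mm from the centre.
- bar_end_b (a point): Point on the transport bar's axis near its -x axle end, 78 mm from the centre.
- roller1_mid (a point): Centre of a roller (13 mm up as it lies): steel axle 10 mm in diameter, 160 mm long along this point's x; black rubber sleeve 24 mm in diameter and 74 mm long in the middle (grip here); at each end of the sleeve a hexagonal collar 26 mm across flats, 8 mm thick, that keeps it from rolling. About 150 g. May be absent.
- roller1_end_a (a point): Point on the axis of roller1 near its +x axle end, 78 mm from the centre.
- roller1_end_b (a point): Point on the axis of roller1 near its -x axle end, 78 mm from the centre.
- roller2_mid (a point): The same for roller2, an identical roller.
- roller2_end_a (a point): Point on the axis of roller2 near its +x axle end, 78 mm from the centre.
- roller2_end_b (a point): Point on the axis of roller2 near its -x axle end, 78 mm from the centre.
- roller3_mid (a point): The same for roller3, an identical roller.
- roller3_end_a (a point): Point on the axis of roller3 near its +x axle end, 78 mm from the centre.
- roller3_end_b (a point): Point on the axis of roller3 near its -x axle end, 78 mm from the centre.
- white_tube: Bystander, to be left alone: white tube 68 mm long, 16 mm in diameter, lying on the table; origin under its centre.
- spacer_3: Bystander, to be left alone: cream spacer block 28 x 40 x 14 mm, lying on the table; origin under its centre.
- hex_key_1: Bystander, to be left alone: hex key 36 x 89 x 7 mm, lying on the table; origin under its centre.

How it is judged:
By the outcome, as a careful person would: the job done as asked, in the order asked, and still so for the second after the job is handed in, with the robot touching nothing.
Of roller1, roller2, roller3 only 2 to 3 are there at a start; the rules pass over those that are not, and their reading is None.
At some moment in a run one of roller1, roller2, roller3 may be knocked a few centimetres aside while the robot is not near it.
Once in a run the grip may slacken for a moment while it holds something.
It also fails if it takes over 210 s, if anything falls off the work surface, if the arm or the gripper's body presses on something with over 40 N, if the wrist force passes 120 N, or if a joint passes its speed limit or range.

## Working session

There is one attempt and no reset: what is moved stays moved. The work goes in short steps, Python scripts to look and compute and a tool call to move; the robot and the scene stay as the last step left them, time stands still between calls to the robot, and variables do not carry over. Pictures are saved under pics/ and viewed, about 12 in all and at most 16, crops included, and the job is handed in when it is done.

Besides the shell and the picture viewer there is one more tool, called after "Emit:" by a JSON object that holds its "api" and its "payload". jog_arm: Moves the arm, as the interface text tells. Its arguments: {"type":"object","properties":{"commands":{"type":"array","items":{"type":"array"}},"newtons":{"type":"number"}},"required":["commands"]}

```bash
mkdir -p pics; cat > h.py <<'E'
import numpy as np, cv2
from station import ctrl
def cam(n):
    i=ctrl.camera_info(n); return np.array(i["intrinsics"]),np.array(i["pose"]),i
def ray(n,uv):
    K,T,_=cam(n); d=np.linalg.inv(K)@np.array([uv[0],uv[1],1.0]); d=np.array([d[0],-d[1],-d[2]])
    return T[:3,3],T[:3,:3]@d
def onplane(n,uv,z):
    o,d=ray(n,uv); return o+d*(z-o[2])/d[2]
def proj(n,p):
    K,T,_=cam(n); c=T[:3,:3].T@(np.array(p)-T[:3,3]); q=K@np.array([c[0],-c[1],-c[2]]); return q[:2]/q[2]
def snap(n,f,crop=None,scale=1):
    im=ctrl.get_image(n); cv2.imwrite("pics/raw_"+f,im[:,:,::-1])
    if crop: im=im[crop[1]:crop[3],crop[0]:crop[2]]
    im=cv2.resize(im,None,fx=scale,fy=scale,interpolation=cv2.INTER_CUBIC)
    cv2.imwrite("pics/"+f,im[:,:,::-1])
E
python3 - <<'E'
from h import *
for n in("scene","top"):
    snap(n,n+"0.png",None,1.5); print(n,cam(n)[2])
s=ctrl.state(); print(s)
E
```

```text
scene {'intrinsics': array([[436.85628661,   0.        , 252.65840268],
       [  0.        , 436.85628661, 187.50663206],
       [  0.        ,   0.        ,   1.        ]]), 'pose': array([[ 6.58059091e-01,  4.57894280e-01, -5.97738289e-01,
        -1.93957083e+02],
       [-7.52737363e-01,  3.80483661e-01, -5.37232395e-01,
        -5.75236197e+02],
       [-1.85659880e-02,  8.03470605e-01,  5.95054864e-01,
         8.06061926e+02],
       [ 0.00000000e+00,  0.00000000e+00,  0.00000000e+00,
         1.00000000e+00]])}
top {'intrinsics': array([[409.65737912,   0.        , 255.13856292],
       [  0.        , 409.65737912, 192.24655071],
       [  0.        ,   0.        ,   1.        ]]), 'pose': array([[-2.15125495e-02,  9.82993342e-01, -1.82376806e-01,
         3.14845749e+02],
       [-9.99753510e-01, -2.21528170e-02, -1.47400746e-03,
         5.58249025e+01],
       [-5.48909953e-03,  1.82300142e-01,  9.83227607e-01,
         1.22594793e+03],
       [ 0.00000000e+00,  0.00000000e+00,  0.00000000e+00,
         1.00000000e+00]])}
{'time': 0.1, 'joint_positions': array([ 1.01187846e+00,  1.58982641e-01,  1.59810608e+00,  3.02312542e-05,
        1.38619908e+00, -2.10086858e-01]), 'dq': array([-0.00129086, -0.00113383, -0.00261323,  0.00010369, -0.00166541,
       -0.00042826]), 'joint_efforts': array([-4.99186917e-04, -3.96992719e+01, -3.32336032e+01, -3.04319647e-04,
        4.16598137e-03, -2.72730711e-05]), 'tcp_pos': array([196.24744654, 539.90222202, 230.41737291]), 'tcp_rot': array([[-9.39770833e-01,  3.41803932e-01, -9.24074836e-04],
       [ 3.41804967e-01,  9.39769836e-01, -1.42142977e-03],
       [ 3.82567374e-04, -1.65167161e-03, -9.99998563e-01]]), 'contact_force': array([-0.18708684,  0.66253923,  0.25424731]), 'torque': array([-0.01133787,  0.01739523, -0.01964411]), 'gripper_width': 1.0015293279991582}
```

View pics/top0.png

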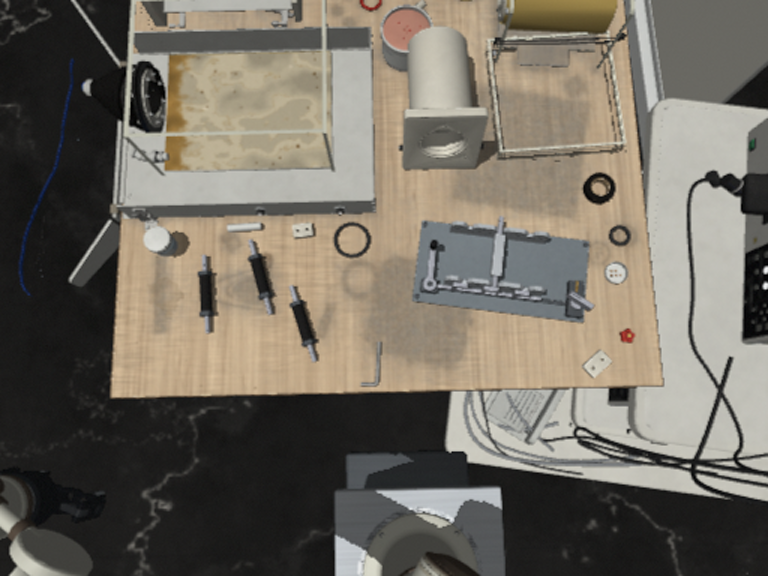

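View pics/scene0.png

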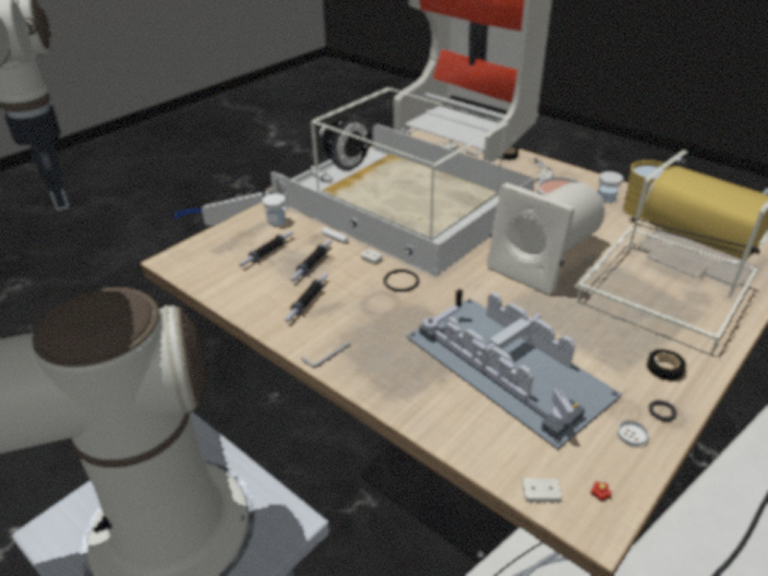

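The two pictures show (1.5x pixels, top view) three rollers at about (206,293), (260,277) and (303,323). The bed plate's corners are near (425,220), (590,240), (583,320) and (413,302), with the transport bar at (498,255). The lever is closed, with its knob at (433,244), and the nut is at (578,297). The arm is clear of the scene, so I'll measure now.

```bash
cat > meas.py <<'E'
from h import *
def rollers(im,box=(85,150,225,250),z=13):
    hsv=cv2.cvtColor(im,cv2.COLOR_RGB2HSV); m=((hsv[...,2]<75)).astype(np.uint8)
    k=np.zeros_like(m); k[box[1]:box[3],box[0]:box[2]]=1; m*=k
    out=[]
    for c in cv2.findContours(m,cv2.RETR_EXTERNAL,cv2.CHAIN_APPROX_NONE)[0]:
        if len(c)<12: continue
        (cx,cy),(w,h),a=cv2.minAreaRect(c)
        if max(w,h)<15: continue
        b=cv2.boxPoints(((cx,cy),(w,h),a)); e=[(b[i]+b[(i+1)%4])/2 for i in range(4)]
        d=[e[0]-e[2],e[1]-e[3]]; i=int(np.linalg.norm(d[1])>np.linalg.norm(d[0]))
        P=onplane("top",e[i],z);Q=onplane("top",e[i+2],z); 
        if P[0]<Q[0]:P,Q=Q,P
        v=P-Q
        out.append(((P+Q)/2,np.arctan2(v[1],v[0]),np.linalg.norm(v),(cx,cy)))
    return out
if __name__=="__main__":
    im=cv2.imread("pics/raw_top0.png")[:,:,::-1].copy()
    for r in rollers(im): print("roller",r[0].round(1),"yaw %.3f len %.1f"%(r[1],r[2]),r[3])
    hsv=cv2.cvtColor(im,cv2.COLOR_RGB2HSV)
    for p in[(300,165),(360,165),(375,170),(290,190),(340,190)]: print(p,im[p[1],p[0]],hsv[p[1],p[0]])
    # saturation < wood ; box around the bed
    m=((hsv[...,0]>85)&(hsv[...,0]<140)).astype(np.uint8); k=np.zeros_like(m); k[138:225,265:402]=1; m*=k
    m=cv2.morphologyEx(m,cv2.MORPH_CLOSE,np.ones((9,9),np.uint8))
    c=max(cv2.findContours(m,cv2.RETR_EXTERNAL,cv2.CHAIN_APPROX_NONE)[0],key=cv2.contourArea)
    b=cv2.boxPoints(cv2.minAreaRect(c)); W=np.array([onplane("top",q,8) for q in b]); print(b,W.round(1),[np.linalg.norm(W[i]-W[i-1]).round(1) for i in range(4)],W.mean(0))
    v=im[138:225,265:402]; cv2.imwrite("pics/bed0.png",cv2.resize(v,None,fx=5.5,fy=5.5,interpolation=cv2.INTER_CUBIC)[:,:,::-1])
E
python3 meas.py
```

```text
roller [474.2 217.5  13. ] yaw 0.331 len 92.8 (202.05943298339844, 215.1717071533203)
roller [544.1 411.6  13. ] yaw 0.109 len 108.0 (137.72813415527344, 193.60174560546875)
roller [556.5 297.9  13. ] yaw 0.270 len 125.7 (175.5137939453125, 188.7655029296875)
(300, 165) [117 125 129] [100  24 129]
(360, 165) [115 122 126] [101  22 126]
(375, 170) [113 121 125] [100  24 125]
(290, 190) [136 139 144] [109  14 144]
(340, 190) [166 170 174] [105  12 174]
[[274.63077 199.95386]
 [282.3077  138.53848]
 [400.33847 153.29233]
 [392.66153 214.7077 ]] [[ 5.158e+02 -5.000e-01  8.000e+00]
 [ 7.080e+02 -3.010e+01  8.000e+00]
 [ 6.524e+02 -3.909e+02  8.000e+00]
 [ 4.633e+02 -3.517e+02  8.000e+00]] [np.float64(355.0), np.float64(194.5), np.float64(365.0), np.float64(193.1)] [ 584.88111907 -193.3158206     8.        ]
```

View pics/bed0.png

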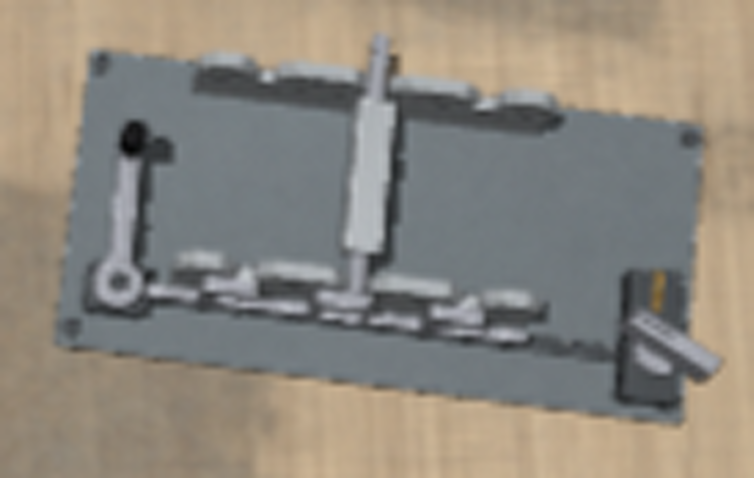

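The crop (5.5x, offset 265,138) shows the plate corners at (92,50), (705,125), (683,422) and (58,345). The bar block's top runs from (378,100) to (364,248), the pivot ring is at (119,282), the knob top at (132,133), and the nut bar runs from (632,318) to (712,370). The brass mark is at (658,290).

```bash
python3 - <<'E'
from h import *
def U(x,y): return ((x+.5)/5.5-.5+265,(y+.5)/5.5-.5+138)
W=np.array([onplane("top",U(*p),8) for p in[(92,50),(705,125),(683,422),(58,345)]])[:,:2]
print(W.round(1),[np.linalg.norm(W[i]-W[i-1]).round(1) for i in range(4)],W.mean(0))
e=[W[0]-W[1],W[3]-W[2]]; 
print("y-dir yaw",[np.arctan2(-v[0],v[1]) for v in e],"x-dir",[np.arctan2(v[1],v[0]) for v in (W[0]-W[3],W[1]-W[2])])
for n,p,z in[("bl+",(378,100),60),("bl-",(364,248),60),("tip+",(380,38),50),("pivot",(119,282),39),("knob",(132,133),74),("nutA",(632,318),70),("nutB",(712,370),70),("mark",(658,290),28)]:
    print(n,onplane("top",U(*p),z)[:2].round(1))
im=cv2.imread("pics/raw_scene0.png"); v=im[185:300,260:425]; cv2.imwrite("pics/bed1.png",cv2.resize(v,None,fx=4.8,fy=4.8,interpolation=cv2.INTER_CUBIC))
im=cv2.imread("pics/raw_top0.png"); v=im[150:250,125:225]; cv2.imwrite("pics/rol1.png",cv2.resize(v,None,fx=6,fy=6,interpolation=cv2.INTER_CUBIC))
E
```

```text
[[ 681.9  -26.2]
 [ 630.7 -365.9]
 [ 464.7 -340.2]
 [ 514.7   -2. ]] [np.float64(169.0), np.float64(343.5), np.float64(168.0), np.float64(341.8)] [ 572.99748359 -183.57181272]
y-dir yaw [np.float64(-0.14975668678862142), np.float64(-0.14677608008983634)] x-dir [np.float64(-0.14352379557903094), np.float64(-0.1535463936678923)]
bl+ [ 635.  -174.6]
bl- [ 554.4 -162.6]
tip+ [ 672.4 -179.6]
pivot [543.1 -34.3]
knob [616.1 -41.3]
nutA [ 512.  -297.9]
nutB [ 483.8 -337.2]
mark [ 534.2 -326. ]
```

View pics/bed1.png

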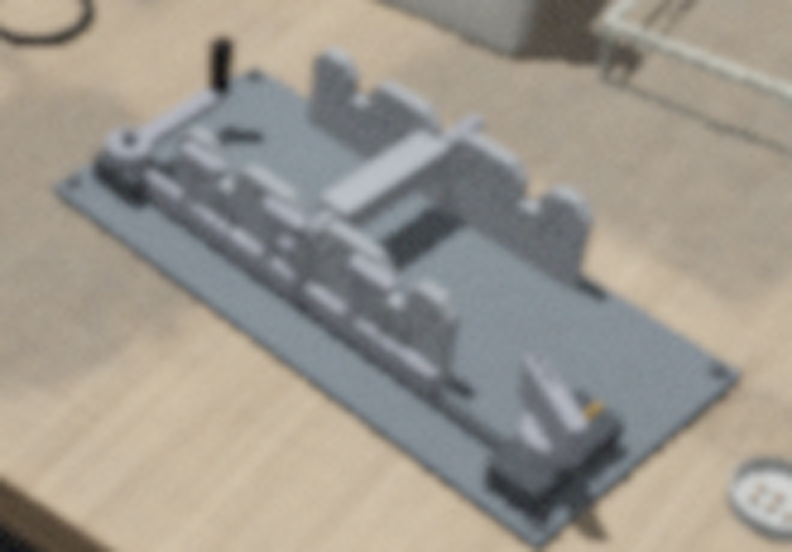

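View pics/rol1.png

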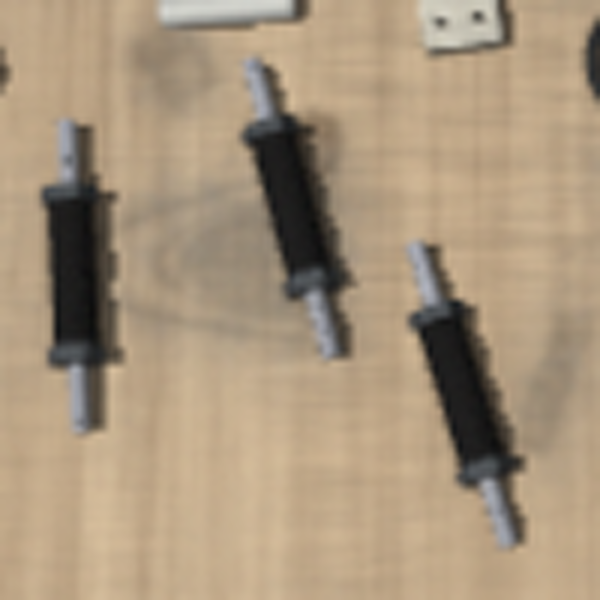

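Measurements agree: bed yaw is -0.148, its origin is about (593,-168), and the nut angle is about 0.30. The roller crop gives axle tips for all three rollers. Next I'll add a move-planning helper and refine the roller poses.

```bash
cat >> h.py <<'E'
BY=-0.148; O=np.array([593.,-168.])
def bed(x,y): c,s=np.cos(BY),np.sin(BY); return O+np.array([c*x-s*y,s*x+c*y])
def psi(): 
    R=ctrl.state()["tcp_rot"]; return np.arctan2(R[1][1],R[0][1])
def plan(wps,start=None):
    s=ctrl.state(); R=np.array(s["tcp_rot"]); p=np.array(s["tcp_pos"]) if start is None else np.array(start); y0=psi()
    print("t %.2f tcp"%s["time"],p.round(1),"psi %.3f q6 %.2f F"%(y0,s["joint_positions"][5]),np.round(s["contact_force"],1),"w %.3f"%s["gripper_width"])
    for x,y,z,a in wps:
        d=R.T@(np.array([x,y,z])-p); t=y0-a
        t=(t+np.pi)%(2*np.pi)-np.pi
        print(d.round(1).tolist(),"turn %.3f"%t)
E
python3 - <<'E'
from h import *
def U(x,y): return ((x+.5)/6-.5+125,(y+.5)/6-.5+150)
for a,b in[((67,122),(84,430)),((254,62),(333,355)),((417,245),(509,545))]:
    P,Q=[onplane("top",U(*p),13)[:2] for p in(a,b)]; v=P-Q; print("roller",((P+Q)/2).round(1),"yaw %.3f"%np.arctan2(v[1],v[0]),np.linalg.norm(v).round(1))
print(bed(-68,125),bed(-67,-141),bed(-67,-165))
plan([(617,-43,160,-1.718)],[196.5,540.4,231.3])
E
```

```text
roller [538.5 413.2] yaw 0.085 157.9
roller [570.6 304.3] yaw 0.271 157.6
roller [474.  218.6] yaw 0.296 158.0
[544.1759142  -34.33920303] [ 505.9405443  -297.57874507] [ 502.40149727 -321.3163765 ]
t 0.10 tcp [196.5 540.4 231.3] psi 1.222 q6 -0.21 F [-0.2  0.7  0.3] w 1.002
[-594.6, -404.4, 71.7] turn 2.940
```

Emit:
{"api": "jog_arm", "payload": {"commands": [[[-594.6,-404.4,71.7],1.4,0],[[-594.6,-404.4,71.7],1.4,0],[[-594.6,-404.4,71.7],1.4,0],[[-594.6,-404.4,71.7],1.4,0],[[-594.6,-404.4,71.7],1.4,0],[[-594.6,-404.4,71.7],1.4,0],[[-594.6,-404.4,71.7],1.4,0],[[-594.6,-404.4,71.7],2.0,0],[[-594.6,-404.4,71.7],2.0,0],[[-594.6,-404.4,71.7],2.0,0],[[-594.6,-404.4,71.7],2.0,0],[[-594.6,-404.4,71.7],2.94,0],[[-594.6,-404.4,71.7],2.94,0],[[-594.6,-404.4,71.7],2.94,0],[[-594.6,-404.4,71.7],2.94,0],[[-594.6,-404.4,71.7],2.94,0],[[-594.6,-404.4,71.7],2.94,0],[[-594.6,-404.4,71.7],2.94,0],[[-594.6,-404.4,71.7],2.94,0],[[-594.6,-404.4,71.7],2.94,0]], "newtons": 25}}

```text
time: 1.77
tcp_pos: [617.1, -44.3, 158.5]
tcp_rot: [[0.96, 0.281, -0.002], [0.281, -0.96, 0.0], [-0.001, -0.001, -1.0]]
contact_force: [-0.9, 0.2, -0.2]
gripper_width: 0.998
```

```bash
python3 - <<'E'
from h import *
plan([(617,-43,160,-1.718),(617,-43,44,-1.718)])
E
```

```text
t 1.77 tcp [617.1 -44.3 158.5] psi -1.286 q6 1.02 F [-0.9  0.2 -0.2] w 0.998
[0.2, -1.3, -1.5] turn 0.432
[0.4, -1.2, 114.5] turn 0.432
```

Emit:
{"api": "jog_arm", "payload": {"commands": [[[0,-1,20],0.432,0],[[0,-1,40],0.432,0],[[0,-1,40],0.432,0],[[0,-1,50],0.432,0],[[0,-1,80],0.432,0],[[0,-1,105],0.432,0],[[0,-1,114],0.432,0],[[0,-1,114],0.432,0],[[0,-1,114],0.432,100],[[0,-1,114],0.432,180],[[0,-1,114],0.432,255],[[0,-1,114],0.432,255],[[0,-1,114],0.432,255],[[0,-1,114],0.432,255],[[0,-1,114],0.432,255],[[0,-1,114],0.432,255]], "newtons": 25}}

```text
time: 3.1
tcp_pos: [617.4, -42.3, 46.5]
tcp_rot: [[0.99, -0.139, 0.001], [-0.139, -0.99, -0.001], [0.001, 0.001, -1.0]]
contact_force: [-0.2, -0.8, 3.8]
gripper_width: 0.161
```

```bash
python3 - <<'E'
from h import *
s=ctrl.state(); p=np.array(s["tcp_pos"]); pv=bed(-68,125); print(pv, np.linalg.norm(p[:2]-pv), np.arctan2(*(p[:2]-pv)[::-1])-BY)
snap("top","t1.png",(265,110,405,225),5.5)
a0=np.arctan2(*(p[:2]-pv)[::-1]); r=75
W=[]
for k in range(1,21):
    th=a0+(1.92+BY-a0)*k/20
    q=pv+r*np.array([np.cos(th),np.sin(th)]); W.append((*q,p[2],th-np.pi/2-np.pi))
plan(W)
E
```

```text
[544.1759142  -34.33920303] 73.68139108997525 0.04000997424520025
t 3.15 tcp [617.4 -42.3  46.5] psi -1.710 q6 1.45 F [-0.5  0.1  5.3] w 0.155
[0.8, -7.1, -0.0] turn 3.016
[-0.4, -14.0, -0.0] turn 2.922
[-2.3, -20.8, -0.0] turn 2.828
[-4.8, -27.4, -0.0] turn 2.734
[-7.9, -33.8, -0.1] turn 2.640
[-11.5, -39.8, -0.1] turn 2.546
[-15.8, -45.4, -0.1] turn 2.452
[-20.5, -50.6, -0.1] turn 2.358
[-25.7, -55.4, -0.1] turn 2.264
[-31.3, -59.6, -0.1] turn 2.170
[-37.3, -63.3, -0.1] turn 2.076
[-43.6, -66.5, -0.1] turn 1.982
[-50.2, -69.0, -0.1] turn 1.888
[-57.0, -70.9, -0.1] turn 1.794
[-63.9, -72.1, -0.1] turn 1.700
[-71.0, -72.7, -0.2] turn 1.606
[-78.0, -72.6, -0.2] turn 1.512
[-85.0, -71.9, -0.2] turn 1.418
[-91.9, -70.5, -0.2] turn 1.324
[-98.7, -68.4, -0.2] turn 1.230
```

View pics/t1.png

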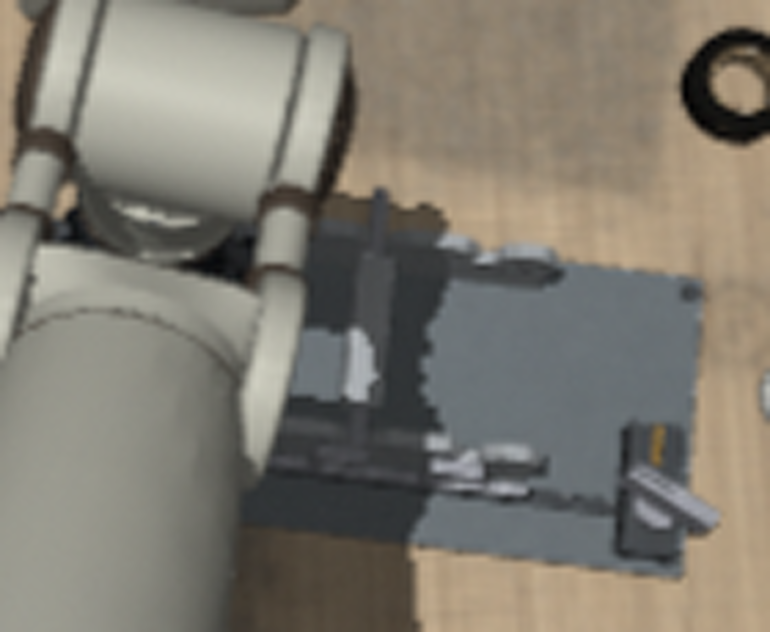

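Fingers hold the knob (opening about 13 mm), with the arm covering it in the picture. Now the arc to fully open.

Emit:
{"api": "jog_arm", "payload": {"commands": [[[0.8,-7.1,-1],-0.12,255],[[-0.4,-14.0,-1],-0.22,255],[[-2.3,-20.8,-1],-0.31,255],[[-4.8,-27.4,-1],-0.41,255],[[-7.9,-33.8,-1],-0.5,255],[[-11.5,-39.8,-1],-0.6,255],[[-15.8,-45.4,-1],-0.69,255],[[-20.5,-50.6,-1],-0.78,255],[[-25.7,-55.4,-1],-0.88,255],[[-31.3,-59.6,-1],-0.97,255],[[-37.3,-63.3,-1],-1.07,255],[[-43.6,-66.5,-1],-1.16,255],[[-50.2,-69.0,-1],-1.25,255],[[-57.0,-70.9,-1],-1.35,255],[[-63.9,-72.1,-1],-1.44,255],[[-71.0,-72.7,-1],-1.54,255],[[-78.0,-72.6,-1],-1.63,255],[[-85.0,-71.9,-1],-1.72,255],[[-91.9,-70.5,-1],-1.82,255],[[-98.7,-68.4,-1],-1.91,255]]}}

```text
time: 4.82
tcp_pos: [528.0, 41.5, 46.5]
tcp_rot: [[-0.202, 0.979, -0.0], [0.979, 0.202, 0.004], [0.004, 0.001, -1.0]]
contact_force: [-0.9, 6.7, 3.1]
gripper_width: 0.156
```

```bash
python3 - <<'E'
from h import *
s=ctrl.state(); p=np.array(s["tcp_pos"]); pv=bed(-68,125); d=p[:2]-pv
print(np.linalg.norm(d), np.arctan2(d[1],d[0])-BY)
q=bed(-68+75*np.cos(1.94),125+75*np.sin(1.94))
plan([(*q,p[2],psi()),(*q,180,psi()),(*bed(0,0),160,np.pi/2+BY-np.pi),(*bed(0,0),160,np.pi/2+BY)])
E
```

```text
77.50614140197663 1.9284824825165285
t 4.82 tcp [528.   41.5  46.5] psi 0.204 q6 -0.36 F [-0.9  6.7  3.1] w 0.156
[-2.5, -0.8, -0.0] turn 0.000
[-2.0, -0.8, -133.5] turn 0.000
[-217.9, 21.3, -114.3] turn 1.923
[-217.9, 21.3, -114.3] turn -1.219
```

Emit:
{"api": "jog_arm", "payload": {"commands": [[[0,-3,0],0,255],[[0,-6,0],0,255],[[0,-6,0],0,255],[[0,-6,0],0,255]]}}

```text
time: 5.15
tcp_pos: [527.1, 41.1, 46.9]
tcp_rot: [[-0.197, 0.98, 0.012], [0.98, 0.197, 0.005], [0.003, 0.013, -1.0]]
contact_force: [18.0, 13.3, -13.9]
gripper_width: 0.161
```

At the lever stop: 18 N with only 1 mm of motion. Release, rise and go over the transport bar.

Emit:
{"api": "jog_arm", "payload": {"commands": [[[0,5,0],0,255],[[0,5,0],0,150],[[0,5,0],0,60],[[0,5,0],0,0],[[0,5,0],0,0],[[0,5,0],0,0],[[0,5,-40],0,0],[[0,5,-80],0,0],[[0,5,-114],-0.1,0],[[-215,27,-114],-1.219,0],[[-215,27,-114],-1.219,0],[[-215,27,-114],-1.219,0],[[-215,27,-114],-1.219,0],[[-215,27,-114],-1.219,0],[[-215,27,-114],-1.219,0],[[-215,27,-114],-1.219,0],[[-215,27,-114],-1.219,0],[[-215,27,-114],-1.219,0],[[-215,27,-114],-1.219,0],[[-215,27,-114],-1.219,0]]}}

```text
time: 6.82
tcp_pos: [591.7, -167.2, 160.5]
tcp_rot: [[-0.988, 0.154, -0.0], [0.154, 0.988, 0.0], [0.0, 0.0, -1.0]]
contact_force: [0.6, -0.5, 0.4]
gripper_width: 1.0
```

```bash
python3 - <<'E'
from h import *
a=np.pi/2+BY
plan([(*O,160,a),(*O,31,a)])
print(onplane("top",(234,160),0),onplane("top",(252,243),0))
E
```

```text
t 6.82 tcp [ 591.7 -167.2  160.5] psi 1.416 q6 -1.89 F [ 0.6 -0.5  0.4] w 1.000
[-1.4, -0.6, 0.5] turn -0.007
[-1.5, -0.6, 129.5] turn -0.007
[645.02085472 120.77811331   0.        ] [388.90227792  70.30330109   0.        ]
```

Emit:
{"api": "jog_arm", "payload": {"commands": [[[-1.4,-0.6,40],-0.007,0],[[-1.4,-0.6,80],-0.007,0],[[-1.4,-0.6,110],-0.007,0],[[-1.4,-0.6,129],-0.007,0],[[-1.4,-0.6,129],-0.007,0],[[-1.4,-0.6,129],-0.007,100],[[-1.4,-0.6,129],-0.007,200],[[-1.4,-0.6,129],-0.007,255],[[-1.4,-0.6,129],-0.007,255],[[-1.4,-0.6,129],-0.007,255],[[-1.4,-0.6,129],-0.007,255],[[-1.4,-0.6,129],-0.007,255],[[-1.4,-0.6,129],-0.007,255]], "newtons": 60}}

```text
time: 7.9
tcp_pos: [594.1, -168.3, 33.0]
tcp_rot: [[-0.989, 0.145, 0.002], [0.145, 0.989, -0.001], [-0.002, -0.001, -1.0]]
contact_force: [-1.3, -0.8, 6.6]
gripper_width: 0.225
```

Emit:
{"api": "jog_arm", "payload": {"commands": [[[-1.4,-0.6,-8],0,255],[[-1.4,-0.6,-20],0,255],[[-1.4,-0.6,-40],0,255],[[-1.4,-0.6,-60],0,255],[[-1.4,-0.6,-80],0,255],[[-1.4,-0.6,-90],0,255],[[-1.4,-0.6,-90],0,255]]}}

```text
time: 8.48
tcp_pos: [596.4, -169.6, 125.3]
tcp_rot: [[-0.99, 0.144, 0.005], [0.144, 0.99, -0.003], [-0.006, -0.002, -1.0]]
contact_force: [0.3, -0.7, -1.1]
gripper_width: 0.22
```

```bash
python3 - <<'E'
from h import *
a=np.pi/2+BY
plan([(500,125,123,a),(500,125,40,a),(500,125,-8,a)])
E
```

```text
t 8.48 tcp [ 596.4 -169.6  125.3] psi 1.426 q6 -1.90 F [ 0.3 -0.7 -1.1] w 0.220
[137.9, 277.6, 0.9] turn 0.003
[138.4, 277.8, 83.9] turn 0.003
[138.6, 277.9, 131.9] turn 0.003
```

Emit:
{"api": "jog_arm", "payload": {"commands": [[[25,50,0],0,255],[[50,100,0],0,255],[[75,150,0],0,255],[[100,200,0],0,255],[[125,250,0],0,255],[[138,278,0],0,255],[[138,278,10],0,255],[[138,278,30],0,255],[[138,278,60],0,255],[[138,278,90],0,255],[[138,278,108],0,255],[[138,278,116],0,255],[[138,278,120],0,255],[[138,278,121],0,255],[[138,278,121],0,255]]}}

```text
time: 9.73
tcp_pos: [498.4, 126.2, 1.0]
tcp_rot: [[-0.99, 0.145, 0.001], [0.145, 0.99, 0.0], [-0.001, 0.0, -1.0]]
contact_force: [0.1, 0.2, -0.7]
gripper_width: 0.224
```

Emit:
{"api": "jog_arm", "payload": {"commands": [[[0,0,0.5],0,250],[[0,0,0.5],0,180],[[0,0,0.5],0,130],[[0,0,0.5],0,130],[[0,0,0.5],0,110],[[0,0,0.5],0,110],[[0,0,-30],0,110],[[0,0,-70],0,110],[[0,0,-110],0,110],[[0,-40,-140],0,110],[[0,-80,-140],0,110],[[0,-120,-140],0,110],[[0,-160,-140],0,110],[[0,-200,-140],0,110],[[0,-200,-140],0,110]]}}

```text
time: 10.98
tcp_pos: [468.7, -78.0, 141.3]
tcp_rot: [[-0.989, 0.151, 0.001], [0.151, 0.989, -0.004], [-0.002, -0.003, -1.0]]
contact_force: [-0.4, -0.1, 1.3]
gripper_width: 0.568
```

```bash
python3 - <<'E'
from h import *
from meas import rollers
snap("top","t2.png",(85,120,405,265),2.4)
im=cv2.imread("pics/raw_t2.png")[:,:,::-1].copy()
for r in rollers(im): print("roller",r[0].round(1),"yaw %.3f len %.1f"%(r[1],r[2]),r[3])
E
```

```text
roller [474.4 217.1  13. ] yaw 0.319 len 92.7 (202.20001220703125, 215.1000213623047)
roller [545.6 411.8  13. ] yaw 0.109 len 111.1 (137.6884002685547, 193.1049346923828)
roller [556.5 297.9  13. ] yaw 0.270 len 125.7 (175.5137939453125, 188.7655029296875)
```

View pics/t2.png

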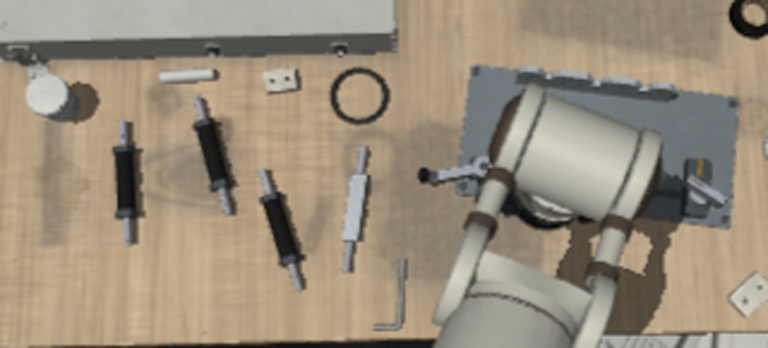

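The bar lies flat at (356,208) in this picture, clear of everything. The lever is open with its knob at (425,175), and all three rollers are where they were. Now the nearest roller.

```bash
python3 - <<'E'
from h import *
a=np.pi/2+.30
plan([(474,218,120,a),(474,218,3,a)])
E
```

```text
t 11.03 tcp [469.  -74.9 141. ] psi 1.420 q6 -1.83 F [-0.7  0.4 -0.7] w 0.567
[39.1, 290.4, 20.8] turn -0.451
[39.2, 290.4, 137.8] turn -0.451
```

Emit:
{"api": "jog_arm", "payload": {"commands": [[[39,287.5,20],-0.45,110],[[39,287.5,20],-0.45,110],[[39,287.5,20],-0.45,110],[[39,287.5,20],-0.45,110],[[39,287.5,20],-0.45,110],[[39,287.5,20],-0.45,110],[[39,287.5,20],-0.45,110],[[39,287.5,20],-0.45,110],[[39,287.5,55],-0.45,110],[[39,287.5,90],-0.45,110],[[39,287.5,120],-0.45,110],[[39,287.5,135],-0.45,110],[[39,287.5,138],-0.45,110],[[39,287.5,138],-0.45,110],[[39,287.5,138],-0.45,180],[[39,287.5,138],-0.45,255],[[39,287.5,138],-0.45,255],[[39,287.5,138],-0.45,255],[[39,287.5,138],-0.45,255],[[39,287.5,138],-0.45,255]], "newtons": 60}}

```text
time: 12.7
tcp_pos: [473.7, 219.1, 4.7]
tcp_rot: [[-0.954, -0.3, 0.003], [-0.3, 0.954, 0.001], [-0.004, -0.0, -1.0]]
contact_force: [-1.8, 0.4, 6.5]
gripper_width: 0.254
```

```bash
python3 - <<'E'
from h import *
a=np.pi/2+BY
plan([(474,218,150,psi()),(*bed(0,-60),150,a)])
E
```

```text
t 12.70 tcp [473.7 219.1   4.7] psi 1.876 q6 -1.67 F [-1.8  0.4  6.5] w 0.254
[-0.5, -1.2, -145.3] turn 0.000
[28.2, -459.0, -145.4] turn 0.453
```

Emit:
{"api": "jog_arm", "payload": {"commands": [[[0,0,-10],0,255],[[0,0,-40],0,255],[[0,0,-80],0,255],[[2,-40,-120],0.1,255],[[5,-80,-145],0.2,255],[[7,-120,-145],0.3,255],[[10,-160,-145],0.4,255],[[12,-200,-145],0.453,255],[[15,-240,-145],0.453,255],[[17,-280,-145],0.453,255],[[20,-320,-145],0.453,255],[[22,-360,-145],0.453,255],[[25,-400,-145],0.453,255],[[27,-435,-145],0.453,255],[[28,-455,-145],0.453,255],[[28,-459,-145],0.453,255],[[28,-459,-145],0.453,255],[[28,-459,-145],0.453,255]]}}

```text
time: 14.2
tcp_pos: [583.0, -226.7, 147.8]
tcp_rot: [[-0.989, 0.147, -0.0], [0.147, 0.989, 0.001], [0.0, 0.001, -1.0]]
contact_force: [-0.6, 0.9, -1.2]
gripper_width: 0.255
```

```bash
python3 - <<'E'
from h import *
a=np.pi/2+BY; s=bed(0,-60)
plan([(*s,150,a),(*s,60,a),(*s,41,a)])
snap("scene","s1.png",(220,130,440,300),3.5)
E
```

```text
t 14.20 tcp [ 583.  -226.7  147.8] psi 1.423 q6 -1.99 F [-0.6  0.9 -1.2] w 0.255
[-1.3, -0.5, -2.2] turn 0.000
[-1.3, -0.5, 87.8] turn 0.000
[-1.3, -0.5, 106.8] turn 0.000
```

View pics/s1.png

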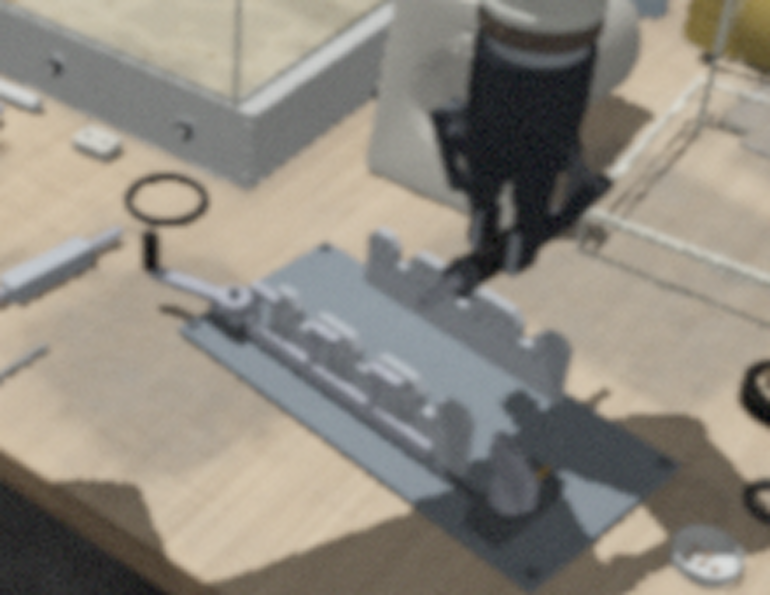

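The picture shows the roller level in the jaws, with its near tip around (428,300) in the crop, the slots free, the hooks clear and the lever open. I'll check the roller's position along its axis with the visible tip.

```bash
python3 - <<'E'
from h import *
for p in [(583,-226.7,156)]:
    for d in(-80,-45,0,45): 
        q=np.array(p)+d*np.array([.989,-.1475,0]); u=proj("scene",q); print(d,((u+.5-[220,130])*3.5-.5).round(0))
# slot1 floor points on cheeks
for y in(-60,0,60):
    for x in(-55,55): print(x,y,((proj("scene",(*bed(x,y),65))+.5-[220,130])*3.5-.5).round(0))
E
```

```text
-80 [422. 303.]
-45 [457. 280.]
0 [500. 252.]
45 [541. 226.]
-55 -60 [434. 387.]
55 -60 [533. 318.]
-55 0 [370. 344.]
55 0 [468. 279.]
-55 60 [309. 304.]
55 60 [407. 243.]
```

Emit:
{"api": "jog_arm", "payload": {"commands": [[[-1,-0.5,30],0,255],[[-1,-0.5,60],0,255],[[-1,-0.5,75],0,255],[[-1,-0.5,82],0,255],[[-1,-0.5,87],0,255],[[-1,-0.5,90],0,255],[[-1,-0.5,92],0,255],[[-1,-0.5,92],0,255]]}}

```text
time: 14.92
tcp_pos: [584.8, -228.4, 56.6]
tcp_rot: [[-0.989, 0.147, 0.001], [0.147, 0.989, -0.001], [-0.002, -0.001, -1.0]]
contact_force: [0.5, -0.7, -1.7]
gripper_width: 0.254
```

Emit:
{"api": "jog_arm", "payload": {"commands": [[[0,0,3],0,255],[[0,0,6],0,255],[[0,0,9],0,255],[[0,0,12],0,255],[[0,0,14],0,255],[[0,0,15],0,255],[[0,0,15],0,255]]}}

```text
time: 15.5
tcp_pos: [584.2, -228.4, 41.5]
tcp_rot: [[-0.989, 0.147, -0.0], [0.147, 0.989, 0.0], [0.0, -0.0, -1.0]]
contact_force: [-3.9, 2.1, 5.2]
gripper_width: 0.253
```

Emit:
{"api": "jog_arm", "payload": {"commands": [[[0,0,0],0,220],[[0,0,0],0,170],[[0,0,0],0,120],[[0,0,0],0,120],[[0,0,0],0,120],[[0,0,-20],0,120],[[0,0,-60],0,120],[[0,0,-100],0,120],[[20,40,-110],0,120],[[40,80,-110],0,120],[[60,120,-110],0,120],[[80,160,-110],0,120],[[100,200,-110],0,120],[[120,240,-110],0,120],[[140,280,-110],0,120],[[150,310,-110],0,120],[[150,310,-110],0,120],[[150,310,-110],0,120]]}}

```text
time: 17.0
tcp_pos: [480.4, 103.1, 150.5]
tcp_rot: [[-0.99, 0.143, -0.0], [0.143, 0.99, 0.001], [0.0, 0.001, -1.0]]
contact_force: [0.1, 0.6, 0.6]
gripper_width: 0.529
```

```bash
python3 - <<'E'
from h import *
from meas import rollers
snap("top","t3.png",(85,120,405,265),2.4)
im=cv2.imread("pics/raw_t3.png")[:,:,::-1].copy()
for r in rollers(im): print("roller",r[0].round(1),"yaw %.3f len %.1f"%(r[1],r[2]),r[3])
a=np.pi/2+.271
plan([(570,304,130,a),(570,304,3,a)])
E
```

```text
roller [545.6 411.8  13. ] yaw 0.109 len 111.1 (137.6884002685547, 193.1049346923828)
roller [580.2 234.5  13. ] yaw 0.005 len 71.3 (196.5, 180.5)
roller [557.9 298.3  13. ] yaw 0.270 len 128.7 (175.38827514648438, 188.29931640625)
t 17.05 tcp [481.2 101.3 150.6] psi 1.426 q6 -1.46 F [ 0.2 -0.9  0.2] w 0.530
[-58.6, 213.4, 20.5] turn -0.416
[-58.6, 213.4, 147.5] turn -0.416
```

View pics/t3.png

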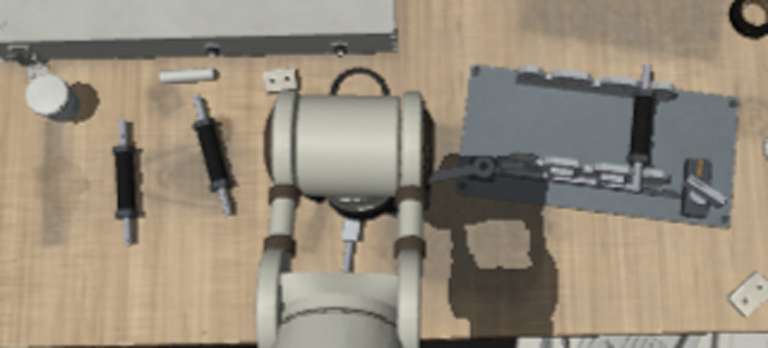

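Roller seated across slot pair 1 (tips near (645,68) and (636,188)), other two unmoved at (125,180) and (213,155). Fetching the middle one.

Emit:
{"api": "jog_arm", "payload": {"commands": [[[-20,40,5],-0.1,120],[[-40,80,20],-0.2,120],[[-58,120,20],-0.3,120],[[-58,160,20],-0.416,120],[[-58,200,20],-0.416,120],[[-58,212,20],-0.416,120],[[-58,212,30],-0.416,120],[[-58,212,65],-0.416,120],[[-58,212,100],-0.416,120],[[-58,212,130],-0.416,120],[[-58,212,145],-0.416,120],[[-58,212,148],-0.416,120],[[-58,212,148],-0.416,120],[[-58,212,148],-0.416,180],[[-58,212,148],-0.416,255],[[-58,212,148],-0.416,255],[[-58,212,148],-0.416,255],[[-58,212,148],-0.416,255],[[-58,212,148],-0.416,255],[[-58,212,148],-0.416,255]], "newtons": 60}}

```text
time: 18.72
tcp_pos: [572.3, 301.9, 5.4]
tcp_rot: [[-0.964, -0.265, 0.005], [-0.265, 0.964, 0.001], [-0.005, -0.001, -1.0]]
contact_force: [0.1, -2.1, 6.6]
gripper_width: 0.252
```

```bash
python3 - <<'E'
from h import *
a=np.pi/2+BY
plan([(*bed(0,0),150,a)])
E
```

```text
t 18.72 tcp [572.3 301.9   5.4] psi 1.839 q6 -1.54 F [ 0.1 -2.1  6.6] w 0.252
[103.9, -458.7, -144.8] turn 0.416
```

Emit:
{"api": "jog_arm", "payload": {"commands": [[[0,0,-10],0,255],[[0,0,-40],0,255],[[0,0,-80],0,255],[[9,-40,-120],0.1,255],[[18,-80,-145],0.2,255],[[27,-120,-145],0.3,255],[[36,-160,-145],0.4,255],[[45,-200,-145],0.416,255],[[54,-240,-145],0.416,255],[[63,-280,-145],0.416,255],[[72,-320,-145],0.416,255],[[81,-360,-145],0.416,255],[[90,-400,-145],0.416,255],[[99,-435,-145],0.416,255],[[104,-455,-145],0.416,255],[[104,-459,-145],0.416,255],[[104,-459,-145],0.416,255],[[104,-459,-145],0.416,255],[[104,-459,-145],0.416,255]]}}

```text
time: 20.3
tcp_pos: [591.3, -166.9, 147.6]
tcp_rot: [[-0.989, 0.146, -0.0], [0.146, 0.989, 0.001], [0.001, 0.001, -1.0]]
contact_force: [0.0, -0.0, -1.8]
gripper_width: 0.256
```

```bash
python3 - <<'E'
from h import *
a=np.pi/2+BY
plan([(*bed(0,0),57,a)])
E
```

```text
t 20.30 tcp [ 591.3 -166.9  147.6] psi 1.425 q6 -1.90 F [ 0.  -0.  -1.8] w 0.256
[-1.9, -0.9, 90.6] turn 0.002
```

Emit:
{"api": "jog_arm", "payload": {"commands": [[[-1.5,-0.9,30],0,255],[[-1.5,-0.9,60],0,255],[[-1.5,-0.9,75],0,255],[[-1.5,-0.9,82],0,255],[[-1.5,-0.9,87],0,255],[[-1.5,-0.9,90],0,255],[[-1.5,-0.9,93],0,255],[[-1.5,-0.9,96],0,255],[[-1.5,-0.9,99],0,255],[[-1.5,-0.9,102],0,255],[[-1.5,-0.9,104],0,255],[[-1.5,-0.9,106],0,255],[[-1.5,-0.9,106],0,255]]}}

```text
time: 21.38
tcp_pos: [592.9, -169.6, 42.3]
tcp_rot: [[-0.989, 0.147, 0.0], [0.147, 0.989, 0.0], [0.0, 0.0, -1.0]]
contact_force: [-1.6, 2.5, 3.5]
gripper_width: 0.257
```

Seated at the expected height (TCP 42.3, 3.5 N upward). Release and move off to look.

Emit:
{"api": "jog_arm", "payload": {"commands": [[[0,0,0],0,220],[[0,0,0],0,170],[[0,0,0],0,120],[[0,0,0],0,120],[[0,0,0],0,120],[[0,0,-20],0,120],[[0,0,-60],0,120],[[0,0,-100],0,120],[[20,40,-110],0,120],[[40,80,-110],0,120],[[60,120,-110],0,120],[[80,160,-110],0,120],[[100,200,-110],0,120],[[120,240,-110],0,120],[[140,280,-110],0,120],[[140,310,-110],0,120],[[140,310,-110],0,120],[[140,310,-110],0,120]]}}

```text
time: 22.88
tcp_pos: [499.4, 159.9, 151.6]
tcp_rot: [[-0.99, 0.143, 0.0], [0.143, 0.99, 0.0], [-0.0, 0.0, -1.0]]
contact_force: [0.5, -0.4, 0.0]
gripper_width: 0.529
```

```bash
python3 - <<'E'
from h import *
from meas import rollers
snap("top","t4.png",(85,120,405,265),2.4)
im=cv2.imread("pics/raw_t4.png")[:,:,::-1].copy()
for r in rollers(im): print("roller",r[0].round(1),"yaw %.3f len %.1f"%(r[1],r[2]),r[3])
a=np.pi/2+.085
plan([(538.5,413,130,a),(538.5,413,3,a)])
E
```

```text
roller [528.3 202.3  13. ] yaw -1.410 len 103.5 (207.10398864746094, 197.07200622558594)
roller [545.6 411.8  13. ] yaw 0.109 len 111.1 (137.6884002685547, 193.1049346923828)
t 22.93 tcp [499.9 158.1 151.6] psi 1.426 q6 -1.35 F [-1.3  0.5 -1. ] w 0.529
[-1.4, 257.8, 21.5] turn -0.230
[-1.3, 257.9, 148.5] turn -0.230
```

View pics/t4.png

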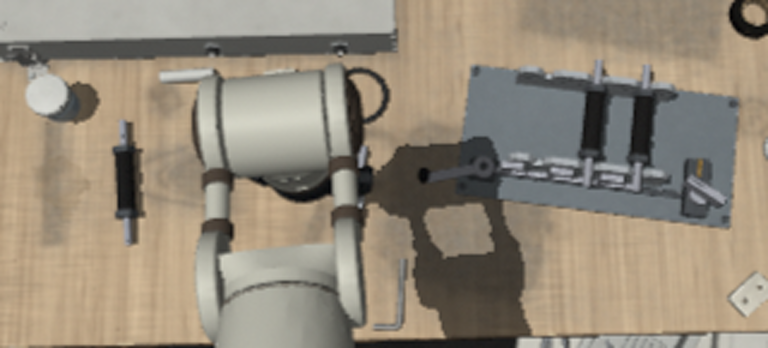

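Two rollers are seated, at (595,120) and (643,128). The third is still at (125,180), unmoved. Fetch it.

Emit:
{"api": "jog_arm", "payload": {"commands": [[[0,40,5],-0.1,120],[[0,80,20],-0.2,120],[[-1,120,20],-0.23,120],[[-1,160,20],-0.23,120],[[-1,200,20],-0.23,120],[[-1,240,20],-0.23,120],[[-1,256,20],-0.23,120],[[-1,256,30],-0.23,120],[[-1,256,65],-0.23,120],[[-1,256,100],-0.23,120],[[-1,256,130],-0.23,120],[[-1,256,145],-0.23,120],[[-1,256,149],-0.23,120],[[-1,256,149],-0.23,120],[[-1,256,149],-0.23,190],[[-1,256,149],-0.23,255],[[-1,256,149],-0.23,255],[[-1,256,149],-0.23,255],[[-1,256,149],-0.23,255],[[-1,256,149],-0.23,255]], "newtons": 60}}

```text
time: 24.6
tcp_pos: [540.8, 411.4, 5.7]
tcp_rot: [[-0.997, -0.082, 0.005], [-0.082, 0.997, 0.002], [-0.005, 0.001, -1.0]]
contact_force: [0.4, -1.1, 7.1]
gripper_width: 0.255
```

```bash
python3 - <<'E'
from h import *
a=np.pi/2+BY
plan([(*bed(0,60),150,a)])
E
```

```text
t 24.60 tcp [540.8 411.4   5.7] psi 1.653 q6 -1.18 F [ 0.4 -1.1  7.1] w 0.255
[-18.7, -523.1, -144.9] turn 0.230
```

Emit:
{"api": "jog_arm", "payload": {"commands": [[[0,0,-10],0,255],[[0,0,-40],0,255],[[0,0,-80],0,255],[[-2,-40,-120],0.1,255],[[-4,-80,-145],0.2,255],[[-6,-120,-145],0.23,255],[[-7,-160,-145],0.23,255],[[-8,-200,-145],0.23,255],[[-10,-240,-145],0.23,255],[[-11,-280,-145],0.23,255],[[-12,-320,-145],0.23,255],[[-13,-360,-145],0.23,255],[[-15,-400,-145],0.23,255],[[-16,-440,-145],0.23,255],[[-18,-480,-145],0.23,255],[[-19,-510,-145],0.23,255],[[-19,-523,-145],0.23,255],[[-19,-523,-145],0.23,255],[[-19,-523,-145],0.23,255],[[-19,-523,-145],0.23,255]]}}

```text
time: 26.27
tcp_pos: [600.3, -107.4, 147.6]
tcp_rot: [[-0.989, 0.146, -0.0], [0.146, 0.989, 0.001], [0.001, 0.001, -1.0]]
contact_force: [-0.1, 0.4, -1.5]
gripper_width: 0.259
```

```bash
python3 - <<'E'
from h import *
a=np.pi/2+BY
plan([(*bed(1,60),57,a)])
E
```

```text
t 26.27 tcp [ 600.3 -107.4  147.6] psi 1.424 q6 -1.80 F [-0.1  0.4 -1.5] w 0.259
[-2.8, -1.1, 90.6] turn 0.001
```

Emit:
{"api": "jog_arm", "payload": {"commands": [[[-2.4,-1,30],0,255],[[-2.4,-1,60],0,255],[[-2.4,-1,75],0,255],[[-2.4,-1,82],0,255],[[-2.4,-1,87],0,255],[[-2.4,-1,90],0,255],[[-2.4,-1,93],0,255],[[-2.4,-1,96],0,255],[[-2.4,-1,99],0,255],[[-2.4,-1,102],0,255],[[-2.4,-1,104],0,255],[[-2.4,-1,106],0,255],[[-2.4,-1,106],0,255]]}}

```text
time: 27.35
tcp_pos: [602.9, -110.4, 42.5]
tcp_rot: [[-0.989, 0.147, -0.0], [0.147, 0.989, 0.0], [0.0, 0.0, -1.0]]
contact_force: [-2.3, 2.0, 5.2]
gripper_width: 0.256
```

Third roller bottomed at the same height (42.5, 5 N). Release, rise, and turn the wrist for the nut.

Emit:
{"api": "jog_arm", "payload": {"commands": [[[0,0,0],0,220],[[0,0,0],0,170],[[0,0,0],0,120],[[0,0,0],0,120],[[0,0,0],0,120],[[0,0,-20],0,120],[[0,0,-60],0,120],[[0,0,-100],0,120],[[40,40,-120],0.3,120],[[60,80,-120],0.6,120],[[80,120,-120],0.9,120],[[100,160,-120],1.2,120],[[120,160,-120],1.5,120],[[120,160,-120],2.05,120],[[120,160,-120],2.05,120],[[120,160,-120],2.05,120],[[120,160,-120],2.05,120],[[120,160,-120],2.05,120],[[120,160,-120],2.05,120],[[120,160,-120],2.05,120]]}}

```text
time: 29.02
tcp_pos: [507.6, 65.5, 161.6]
tcp_rot: [[0.073, 0.997, 0.0], [0.997, -0.073, -0.0], [-0.0, 0.0, -1.0]]
contact_force: [0.3, 0.3, -0.3]
gripper_width: 0.528
```

```bash
python3 - <<'E'
from h import *
snap("top","t5.png",(265,138,402,225),5.5)
for z,n in((70,"bar top"),): print(proj("top",(*bed(-67,-141),z)))
plan([(506,-297,120,-.623),(506,-297,45,-.623)])
E
```

```text
[379.53448523 197.51405391]
t 29.07 tcp [507.6  65.5 161.6] psi -0.079 q6 -0.03 F [0.5 0.3 0.1] w 0.530
[-361.5, 26.9, 41.6] turn 0.544
[-361.4, 26.9, 116.6] turn 0.544
```

View pics/t5.png

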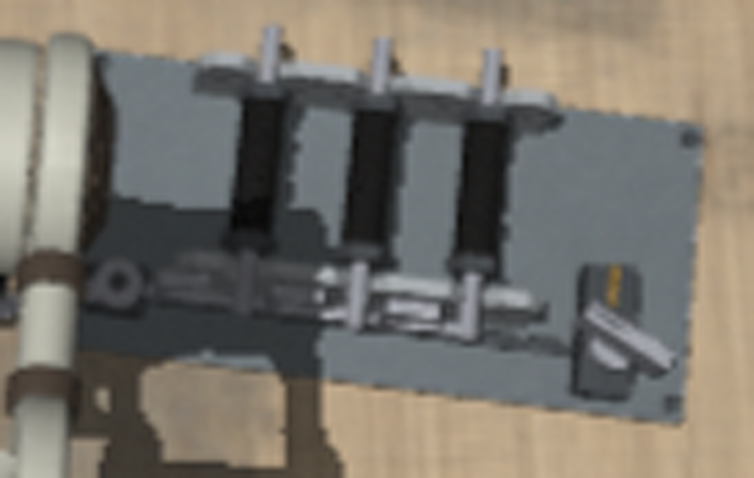

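All three rollers lie square in the slots. The nut bar runs from (592,310) to (670,367) and the brass mark is at (613,285). Going to the nut.

Emit:
{"api": "jog_arm", "payload": {"commands": [[[-40,3,20],0.1,120],[[-80,6,35],0.2,120],[[-120,9,35],0.3,120],[[-160,12,35],0.4,120],[[-200,15,35],0.544,120],[[-240,18,35],0.544,120],[[-280,20,35],0.544,120],[[-320,22,35],0.544,120],[[-350,24,35],0.544,120],[[-362,24,35],0.544,120],[[-362,24,35],0.544,120],[[-362,24,70],0.544,120],[[-362,24,100],0.544,120],[[-362,24,115],0.544,120],[[-362,24,116],0.544,120],[[-362,24,116],0.544,200],[[-362,24,116],0.544,255],[[-362,24,116],0.544,255],[[-362,24,116],0.544,255],[[-362,24,116],0.544,255]], "newtons": 30}}

```text
time: 30.73
tcp_pos: [504.4, -294.2, 46.9]
tcp_rot: [[0.573, 0.82, -0.008], [0.82, -0.573, 0.006], [0.0, -0.01, -1.0]]
contact_force: [-15.1, 10.4, 13.1]
gripper_width: 0.109
```

```bash
python3 - <<'E'
from h import *
plan([(504,-297.5,46,BY-np.pi/2)])
print(ctrl.state()["torque"])
E
```

```text
t 30.73 tcp [ 504.4 -294.2   46.9] psi -0.610 q6 -0.12 F [-15.1  10.4  13.1] w 0.109
[-2.9, 1.6, 0.9] turn 1.109
[ 1.67395712  2.30075305 -0.1246666 ]
```

Emit:
{"api": "jog_arm", "payload": {"commands": [[[0,-3.5,-1],0,255],[[0,-3.5,-1],0,255],[[-1,-3.3,-1],0.1,255],[[-1.5,-3,-1],0.2,255],[[-2,-3,-1],0.3,255],[[-2.4,-3,-1],0.4,255],[[-2.4,-3,-1],0.5,255],[[-2.4,-3,-1],0.6,255],[[-2.4,-3,-1],0.7,255],[[-2.4,-3,-1],0.8,255],[[-2.4,-3,-1],0.9,255],[[-2.4,-3,-1],1.0,255],[[-2.4,-3,-1],1.06,255],[[-2.4,-3,-1],1.1,255],[[-2.4,-3,-1],1.109,255],[[-2.4,-3,-1],1.109,255],[[-2.4,-3,-1],1.109,255]]}}

```text
time: 32.15
tcp_pos: [505.5, -297.7, 47.2]
tcp_rot: [[0.989, -0.149, 0.005], [-0.149, -0.989, -0.001], [0.005, 0.001, -1.0]]
contact_force: [7.3, -0.2, -9.9]
gripper_width: 0.109
```

```bash
python3 - <<'E'
from h import *
plan([(504,-297.5,46,BY-np.pi/2)])
print(ctrl.state()["torque"],np.array(ctrl.state()["tcp_rot"]).round(3))
E
```

```text
t 32.15 tcp [ 505.5 -297.7   47.2] psi -1.720 q6 0.98 F [ 7.3 -0.2 -9.9] w 0.109
[-1.5, 0.0, 1.2] turn -0.001
[ 0.06637422 -1.10530843 -0.01540194] [[ 0.989 -0.149  0.005]
 [-0.149 -0.989 -0.001]
 [ 0.005  0.001 -1.   ]]
```

Emit:
{"api": "jog_arm", "payload": {"commands": [[[0,0,1],0,220],[[0,0,1],0,170],[[0,0,1],0,120],[[0,0,1],0,120],[[0,0,1],0,120],[[0,0,-20],0,120],[[0,0,-60],0,120],[[0,0,-100],0,120],[[0,-40,-105],-0.1,120],[[0,-80,-105],-0.2,120],[[0,-120,-105],-0.4,120],[[0,-160,-105],-0.6,120],[[0,-200,-105],-0.8,120],[[0,-240,-105],-1.0,120],[[-20,-280,-105],-1.2,120],[[-30,-320,-105],-1.4,120],[[-30,-360,-105],-1.6,120],[[-30,-400,-105],-1.92,120],[[-30,-400,-105],-1.92,120],[[-30,-400,-105],-1.92,120]]}}

```text
time: 33.82
tcp_pos: [533.2, 104.9, 151.9]
tcp_rot: [[0.257, 0.967, 0.001], [0.967, -0.257, -0.0], [0.0, 0.001, -1.0]]
contact_force: [0.9, -0.6, -0.2]
gripper_width: 0.53
```

```bash
python3 - <<'E'
from h import *
snap("top","t6.png",(235,138,402,225),4.6)
plan([(528,41,150,.19),(528,41,47,.19)])
E
```

```text
t 33.87 tcp [533.2 103.9 151.9] psi -0.256 q6 0.23 F [0.4 0.1 0.4] w 0.529
[-62.1, 10.8, 1.9] turn -0.446
[-62.1, 10.8, 104.9] turn -0.446
```

View pics/t6.png

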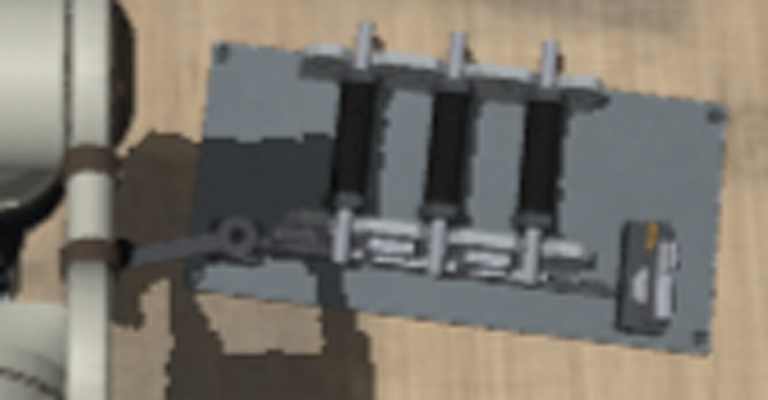

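The nut's grip bar, from (668,243) to (660,318), now runs parallel to the seated axles and in line with the brass mark, allowing for parallax. The three rollers are still seated and the lever is open. Now grip the knob and close.

Emit:
{"api": "jog_arm", "payload": {"commands": [[[-30,5,0],-0.2,120],[[-61,9.8,0],-0.35,120],[[-61,9.8,0],-0.446,120],[[-61,9.8,0],-0.446,120],[[-61,9.8,35],-0.446,120],[[-61,9.8,70],-0.446,120],[[-61,9.8,100],-0.446,120],[[-61,9.8,106],-0.446,120],[[-61,9.8,106],-0.446,120],[[-61,9.8,106],-0.446,200],[[-61,9.8,106],-0.446,255],[[-61,9.8,106],-0.446,255],[[-61,9.8,106],-0.446,255],[[-61,9.8,106],-0.446,255],[[-61,9.8,106],-0.446,255]], "newtons": 30}}

```text
time: 35.12
tcp_pos: [528.4, 40.7, 48.1]
tcp_rot: [[-0.175, 0.985, 0.004], [0.985, 0.175, -0.001], [-0.002, 0.004, -1.0]]
contact_force: [-2.2, -0.8, 7.6]
gripper_width: 0.16
```

```bash
python3 - <<'E'
from h import *
s=ctrl.state(); p=np.array(s["tcp_pos"]); pv=bed(-68,125)+np.array([0,1.5]); d=p[:2]-pv; print(d,np.linalg.norm(d),np.arctan2(d[1],d[0])-BY)
a0=np.arctan2(d[1],d[0]); W=[]
for k in range(1,21):
    th=a0+(BY-a0)*k/20
    W.append((*(pv+75*np.array([np.cos(th),np.sin(th)])),p[2],th-np.pi/2))
plan(W)
E
```

```text
[-15.74025391  73.58725884] 75.25184553882097 1.929520060884317
t 35.12 tcp [528.4  40.7  48.1] psi 0.176 q6 -0.33 F [-2.2 -0.8  7.6] w 0.160
[-0.3, 7.2, 0.0] turn 0.062
[-1.1, 14.4, 0.1] turn 0.158
[-2.6, 21.5, 0.1] turn 0.255
[-4.8, 28.4, 0.1] turn 0.351
[-7.6, 35.1, 0.2] turn 0.447
[-11.0, 41.4, 0.2] turn 0.544
[-15.1, 47.4, 0.2] turn 0.640
[-19.7, 53.0, 0.2] turn 0.737
[-24.8, 58.1, 0.3] turn 0.833
[-30.4, 62.7, 0.3] turn 0.930
[-36.4, 66.8, 0.3] turn 1.026
[-42.7, 70.2, 0.4] turn 1.123
[-49.4, 73.0, 0.4] turn 1.219
[-56.3, 75.2, 0.4] turn 1.316
[-63.4, 76.7, 0.4] turn 1.412
[-70.6, 77.5, 0.4] turn 1.509
[-77.8, 77.6, 0.4] turn 1.605
[-85.0, 77.0, 0.5] turn 1.702
[-92.1, 75.7, 0.5] turn 1.798
[-99.1, 73.7, 0.5] turn 1.895
```

Emit:
{"api": "jog_arm", "payload": {"commands": [[[-0.3,7.2,-1],0.06,255],[[-1.1,14.4,-1],0.16,255],[[-2.6,21.5,-1],0.26,255],[[-4.8,28.4,-1],0.35,255],[[-7.6,35.1,-1],0.45,255],[[-11.0,41.4,-1],0.54,255],[[-15.1,47.4,-1],0.64,255],[[-19.7,53.0,-1],0.74,255],[[-24.8,58.1,-1],0.83,255],[[-30.4,62.7,-1],0.93,255],[[-36.4,66.8,-1],1.03,255],[[-42.7,70.2,-1],1.12,255],[[-49.4,73.0,-1],1.22,255],[[-56.3,75.2,-1],1.32,255],[[-63.4,76.7,-1],1.41,255],[[-70.6,77.5,-1],1.51,255],[[-77.8,77.6,-1],1.6,255],[[-85.0,77.0,-1],1.7,255],[[-92.1,75.7,-1],1.8,255],[[-99.1,73.7,-1],1.88,255]]}}

```text
time: 36.78
tcp_pos: [616.6, -43.7, 48.2]
tcp_rot: [[0.991, -0.137, 0.0], [-0.137, -0.991, 0.0], [0.0, -0.0, -1.0]]
contact_force: [-3.2, 3.1, 4.2]
gripper_width: 0.157
```

```bash
python3 - <<'E'
from h import *
plan([(618.4,-45,48,BY-np.pi/2)])
p=ctrl.state()["tcp_pos"][:2]-bed(-68,125); print(np.linalg.norm(p),np.arctan2(p[1],p[0])-BY)
E
```

```text
t 36.78 tcp [616.6 -43.7  48.2] psi -1.708 q6 1.44 F [-3.2  3.1  4.2] w 0.157
[2.0, 1.0, 0.2] turn 0.010
73.01010742906632 0.01890245340051422
```

Emit:
{"api": "jog_arm", "payload": {"commands": [[[0,2,0],0.01,255],[[0,4,0],0.01,255],[[0,6,0],0.01,255],[[0,6,0],0.01,255],[[0,6,0],0.01,255]]}}

```text
time: 37.2
tcp_pos: [616.3, -46.0, 48.1]
tcp_rot: [[0.99, -0.143, 0.002], [-0.143, -0.99, 0.005], [0.001, -0.006, -1.0]]
contact_force: [-0.5, 13.2, 5.9]
gripper_width: 0.161
```

Emit:
{"api": "jog_arm", "payload": {"commands": [[[0,2,0],0,255],[[0,3,0],0,255],[[0,3,0],0,255],[[0,3,0],0,255]]}}

```text
time: 37.53
tcp_pos: [616.2, -46.2, 48.1]
tcp_rot: [[0.99, -0.143, 0.003], [-0.143, -0.99, 0.01], [0.001, -0.01, -1.0]]
contact_force: [1.4, 21.1, 5.5]
gripper_width: 0.157
```

Closed stop confirmed: force rose to 21 N with no motion. Unload, release, lift away and check.

Emit:
{"api": "jog_arm", "payload": {"commands": [[[0,-4,0],0,255],[[0,-6,0],0,255],[[0,-6,0],0,200],[[0,-6,0],0,120],[[0,-6,0],0,110],[[0,-6,0],0,110],[[0,-6,-30],0,110],[[0,-6,-70],0,110],[[0,-6,-110],0,110],[[-20,-46,-130],0,110],[[-40,-86,-150],0,110],[[-60,-126,-150],0,110],[[-80,-166,-150],0,110],[[-100,-206,-150],0,110],[[-120,-246,-150],0,110],[[-140,-286,-150],0,110],[[-160,-326,-150],0,110],[[-180,-366,-150],0,110],[[-180,-366,-150],0,110],[[-180,-366,-150],0,110]]}}

```text
time: 39.2
tcp_pos: [486.6, 340.7, 196.6]
tcp_rot: [[0.991, -0.137, -0.001], [-0.137, -0.991, 0.003], [-0.001, -0.002, -1.0]]
contact_force: [-0.6, -1.0, -0.8]
gripper_width: 0.569
```

```bash
python3 - <<'E'
from h import *
snap("top","t7.png",(265,138,402,225),5.5)
snap("scene","s7.png",(190,150,430,310),3.2)
E
```

```text
(no output)
```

View pics/t7.png

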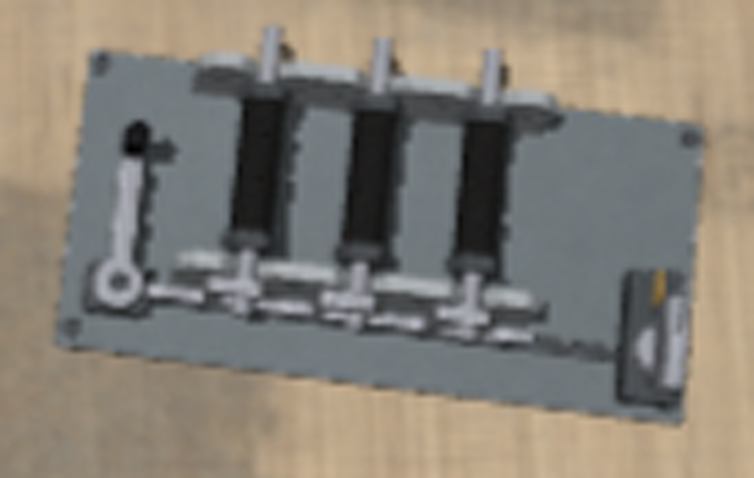

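View pics/s7.png

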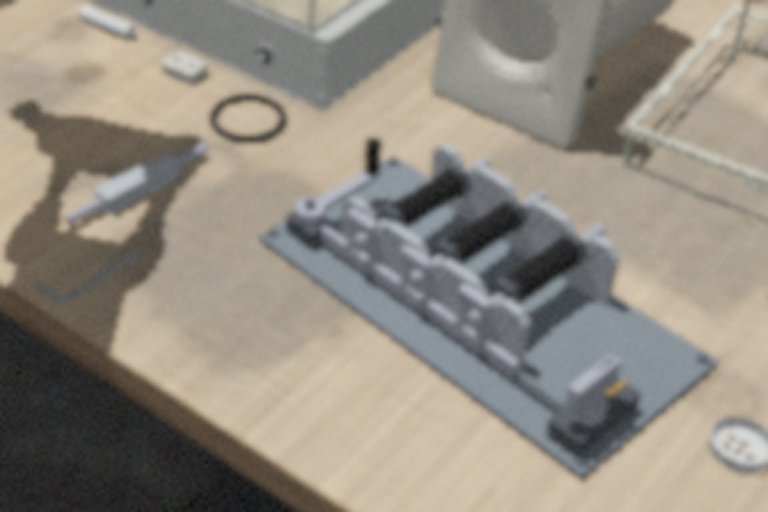

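The final pictures show the hooks over all three near axle ends, at (243,290), (350,300) and (462,312). The lever is closed, the nut bar is parallel to the axles beside its mark, the transport bar lies flat on the table, and the gripper is clear. Handing in.

```bash
python3 -c "
from h import *
print(ctrl.hand_in())"
```

```text
the job is handed in; nothing more can be done
None
```

The roller bed is ready and the job is handed in, at about 39 s of robot time; the hand-in gave no verdict.

**What I did, in order:**
1. Opened the lever to its stop.
2. Laid the transport bar flat on the table, left of the bed.
3. Seated all three rollers, in slot pairs 1, 2 and 3.
4. Turned the nut clockwise about 1.1 rad, until its grip bar lay along the bed's x.
5. Closed the lever to its stop.

**Last checks:**
- **Rollers:** each one bottomed at the expected height, with the axle about 50 mm up and 3.5–5 N of contact.
- **Lever:** at the closed stop the force rose to 21 N with no further motion. The last pictures show hooks over all three near axle ends.
- **Nut:** I set it by the wrist angle (jaw angle -1.720, target -1.719). I compared it with the brass mark only by eye in the last pictures, and it looked in line.
- **Other things:** I did not touch the bystanders, and no roller was seen to shift. The transport bar dropped the last 7 mm or so on release, because the fingertips reached the table first, but it lies flat.

No check failed. One disagreed: a colour-mask estimate put the middle roller's centre about 13 mm off the axle-tip estimate, and the last one about 7 mm off. I used the axle tips, whose measured length was close to the true 160 mm, and both rollers went in cleanly.

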